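Close the seed sample cassette

TASK

Close the seed sample cassette: pick up the blue cover by its handle, set it level on the two dowels (their frame may be clamped a little off centre, so feel for them without ramming) until it lies flush, then turn the catch with the red tab a quarter turn over the cover until it drops into its notch. Let go of everything, and leave the jar and the funnel where they stand.

Things in the scene. Friction and masses are not known exactly. Their poses are not given: they have to be found in the camera images.
- cassette: grey fixed cassette base, 98 mm (its x) by 190 mm (its y) by 24 mm high, a round well in it with a petri dish of seed. Origin on the desk under the well's centre, z up, x away from the robot (yaw within 0.12 rad). On top an aluminium locator frame, 4 mm thick (upper face 28 mm above the desk), held by two screws at its y ends (heads end 32 mm above the desk).
- cassette_mid (a point): centre of the base, 28 mm up. Two steel dowels stand on the locator frame, 12 mm across, tips 42 mm above the desk (14 mm above the frame, 0.5 mm chamfer), at y = +52 and -52 mm from here. Together with the frame they are clamped up to 8 mm either way along the cassette's x, by an amount not reported (this point does not shift); true in y and yaw.
- cover_grip (a point): loose blue cover plate, 84 (x) x 156 (y) x 8 mm, 0.29 to 0.47 kg, flat on the desk; point: centre of its black bar handle (14 wide in x, 70 long in y, 14 high), 36 mm above its underside. Holes at x = 0: y = -52 mm round 14.2 mm; y = +52 mm slot 14.2 in x, 17.2 in y. Goes on with its axes along the cassette's (starts within 0.4 rad of the robot's). Seated, this point is 64 mm above the desk.
- cover_notch (a point): the catch's notch, on top of the cover at its -y end (y = -63 to -76 mm; this point is its middle, at the plate's top, x = 2.5 mm). In the cover's x: a ramp from -15 mm up to -7 mm, 5 mm high, then a drop at -4 mm, the notch, and a 6 mm high stop wall at 9 mm. The catch's foot comes from -x, over the ramp.
- catch_post (a point): top of the catch's upright post, at x = 0, y = -114 mm in the cassette's frame, 42 mm above the desk: the axis on which the catch turns
- catch (a joint): angle of the catch arm about its post. 0: arm points to the cassette's -x (open); grows clockwise seen from above; at 1.57 the arm points to the cassette's +y, over the cover's -y end. It stays where left (0.04 N m friction); pushing the tab over the ramp takes about 3 to 10 N. It drops into the notch somewhere from 1.4 to 1.85, as the frame is shifted, and soon meets the stop wall.
- catch_arm (a joint): height of the spring-loaded catch arm: 0 when down (open, or dropped in the notch), up to about 0.004 m as its foot rides over the ramp
- catch_tab (a point): centre of the upright red round tab on the end of the catch arm, 14 mm across, 30 mm high, from 51 to 81 mm above the desk, 46 mm from the post's axis; made to be pushed sideways or pinched. This point is 68 mm above the desk.
- catch_foot (a point): centre of the 10 mm round foot under the end of the catch arm, straight below the tab; its lowest point is 37.5 mm above the desk, 1.5 mm clear of the top of a seated cover
- jar_mid (a point): clear sample jar with white cap, 48 mm across, 67 mm high, a bystander; point at its centre
- funnel_mid (a point): white funnel standing on its wide mouth, 69 mm across, 57 mm high, a bystander; point at its centre

How it is judged:
By the outcome, as a careful person would: the job done as asked, in the order asked, and still so for the second after the job is handed in, with the robot touching nothing.
It also fails if it takes over 72 s, if anything falls off the work surface, if the arm or the gripper's body presses on something with over 40 N, if the wrist force passes 120 N, or if a joint passes its speed limit or range.

ROBOT

A 6-joint arm with a two-finger parallel gripper is mounted at the origin on a cart in front of the work surface, level with it; the furniture and walls round the work are solid. World frame = base frame: x ahead of the robot, y to its left, z up, the work surface at z = 0. Lengths are in m, angles in degrees, forces in N, time in s.
With the tool pointing down it reaches from about 0.375 to 0.9 m from the base axis. Payload 3.1 kg.
Tool frame: the origin (TCP) lies midway between the tips of the shut fingers; the grasp point (between the pads) lies 19 mm behind it; z points along the fingers, y is the direction in which the jaws open and shut (so a half turn about z gives the same grasp; the last joint's range is limited). The gripper opens to 87 mm and grips with 3 to 60 N. Pads are 19 mm wide; open, the fingers measure 117 mm over their backs; the gripper's body (75 mm by 190 mm) begins 51 mm behind the grasp point.
Start: joints at [-80.071, 30.224, 82.088, -0, 67.689, -10.227], TCP at [0.215, -0.587, 0.223] pointing down, gripper open.
Joint ranges: [-176.69, 176.69], [-43.24, 126.21], [12.49, 139.97], [-82, 262], [0, 151.66], [-163.58, 163.58]. Speed limits (degrees/s): [159.86, 159.86, 180, 180, 180, 180].

INTERFACE

Orientations are given as a 3x3 rotation matrix whose columns are the frame's x, y, z axes.
In Python, from cell import status, viewer, sign_off, models gives the robot as it stands.
- The arm moves only by the tool step_arm, never from a script. Its argument "deltas" is one flat list of numbers, 5 for each row, row after row: the shift along the tool's x, y, z in cm, then the turn about the tool's z in degrees, then the opening in per cent of the stroke, from 0 (shut) to 100 (fully open). In form: [tx, ty, tz, twist, claw, tx, ty, tz, twist, claw, ...]. A call has 1 to 8 rows; each row shifts and turns the commanded pose from where the row before left it, along the tool's axes as they then stand; what a row does not reach is not made up. A row lasts 1/10 s, in which the tool goes at most 50 mm and 8.59 degrees, less where a joint would pass 70% of its speed; a pose out of reach is approached as far as the arm can. A call with a gripper value outside its range is refused whole. The fingers move at their own pace and stop on an object; "squeeze" is the grip in N (left out, the last holds). Time passes only in rows, so rows that do not move let the fingers close. It gives the time, the measured TCP pose, the force and the opening at its end, in the units of the state.
- status.observe(): the state, without advancing time (a new reading comes with each control period).
- viewer.read_camera(name): name is "scene" or "side" or "wrist"; returns the picture (400x640x3 uint8, red, green, blue); there is no depth.
- viewer.calibration(name): a dict with "fovy" (degrees; the focal length in pixels is half the picture's height over the tangent of half this angle, whatever the lens; pixels are square), "cx", "cy" (the principal point, pixels), "pose" (4x4, takes a point from camera to world coordinates); the wrist camera has in their place "tool_from_camera" (4x4, takes a point from camera to tool coordinates, whose origin is the TCP and whose axes are the flange's). Camera axes: x right, y up, looking along -z (the intrinsics and any distortion apply to the point x, -y, -z); pixel columns grow to the right and rows downward; lengths in m; the calibration is good to about 2 mm. A picture is of the moment at which its call begins: read the wrist's pose just before it. calibration takes no time and is no camera call.
- sign_off(): hands the job in, once; it reports no verdict.
Trained networks look in the newest picture that a camera, given by its name, has taken for a name from the list of things; names that differ only in an ending like _2 or _b are one class to them, and where a whole thing is asked for, a point or a joint stands for the part that bears it (a point fixed in the world has none). Each returns a list of dicts, best first, with "conf" (0 to 1); they miss things now and then, are a little off and sometimes report something else, mostly with a low value. They report only what shows in the picture. A call takes as long as a camera call.
- models.silhouettes(name, camera): "pixels" (400x640 bool, what is visible of it) and "bbox" ([left, top, right, bottom] in pixels, round what is visible of it).
The state is a dict: "time": time; "joint_positions": joint angles; "joint_vel": joint speeds; "joint_efforts": joint torques, N m; "position": TCP position; "tool_rot": TCP orientation; "force": force on the tool from outside, world axes, zero at the start; "ft_torque": the same for the moment, N m; "gripper_width": finger opening in m.
Only numpy, scipy, OpenCV 4.12 (cv2) and the standard library are available. Lean on these libraries where they do the work, as an engineer would, in place of code of your own. Each camera call takes 0.05 s, during which the arm holds its last target. There are 200 camera calls.

## Working session

There is one attempt and no reset: what is moved stays moved. The work goes in short steps, Python scripts to look and compute and a tool call to move; the robot and the scene stay as the last step left them, time stands still between calls to the robot, and variables do not carry over. Pictures are saved under pics/ and viewed, about 8 in all and at most 12, crops included, and the job is handed in when it is done.

Besides the shell and the picture viewer there is one more tool, called after "Emit:" as a command line: name --argument value ..., lists and objects as JSON in quotes. step_arm: Moves the arm, as the interface text tells. Its arguments: {"type":"object","properties":{"deltas":{"type":"array"},"squeeze":{"type":"number"}},"required":["deltas"]}

```bash
ls; mkdir -p pics; python3 - <<'E'
from cell import status, viewer, models
import cv2,numpy as np
s=status.observe();print(s)
for c in("scene","side","wrist"):
    print(c,viewer.calibration(c))
a=viewer.read_camera("scene");b=viewer.read_camera("side")
cv2.imwrite("pics/a.png",cv2.resize(np.vstack([a,b])[:,:,::-1],(640,800))[:,:])
cv2.imwrite("pics/scene0.png",a[:,:,::-1]);cv2.imwrite("pics/side0.png",b[:,:,::-1])
E
```

```text
pics
{'time': 0.0, 'joint_positions': array([-8.00696255e+01,  3.02785625e+01,  8.21566495e+01,  2.86452499e-04,
        6.76884604e+01, -1.02265514e+01]), 'joint_vel': array([-0.01332742,  0.07894553, -0.03045737,  0.04720315,  0.02436054,
       -0.03335713]), 'joint_efforts': array([-6.10675725e-04, -4.40043318e+01, -1.76591170e+01,  6.31235749e-02,
        5.82262699e-02, -1.49831048e-04]), 'position': array([ 0.21527884, -0.58597479,  0.2215745 ]), 'tool_rot': array([[ 9.38753075e-01,  3.44590380e-01, -3.67678263e-04],
       [ 3.44590358e-01, -9.38750745e-01,  2.12694788e-03],
       [ 3.87767534e-04, -2.12337725e-03, -9.99997670e-01]]), 'force': array([ 0.10344052, -0.34060848, -0.12460999]), 'ft_torque': array([0.01337037, 0.04184283, 0.00773378]), 'gripper_width': 0.08700267420635066}
scene {'fovy': 48.91999941916349, 'cx': 318.2071063527718, 'cy': 200.13420526130474, 'pose': array([[-0.54848446,  0.56303222, -0.61819052, -0.19346445],
       [-0.8359158 , -0.38711013,  0.38908935,  0.43808272],
       [-0.02023797,  0.73016468,  0.68297142,  0.88019123],
       [ 0.        ,  0.        ,  0.        ,  1.        ]])}
side {'fovy': 51.28283112022674, 'cx': 315.57823113997785, 'cy': 197.30432104406893, 'pose': array([[-0.99891974, -0.03789935,  0.02688834,  0.53345554],
       [ 0.04542017, -0.67409471,  0.73724713,  0.73774876],
       [-0.0098159 ,  0.73767199,  0.67508791,  0.7289226 ],
       [ 0.        ,  0.        ,  0.        ,  1.        ]])}
wrist {'fovy': 66.58675836551214, 'cx': 320.83177449497714, 'cy': 197.8648112317383, 'tool_from_camera': array([[ 6.98418106e-05,  9.70720651e-01,  2.40211184e-01,
         6.48841037e-02],
       [ 9.99999783e-01, -2.25269495e-04,  6.19587953e-04,
        -1.39225236e-03],
       [ 6.55559073e-04,  2.40211089e-01, -9.70720456e-01,
        -1.61658551e-01],
       [ 0.00000000e+00,  0.00000000e+00,  0.00000000e+00,
         1.00000000e+00]])}
```

View pics/scene0.png

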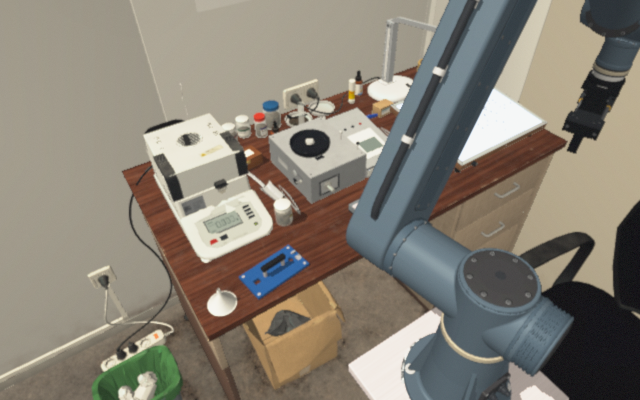

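View pics/side0.png

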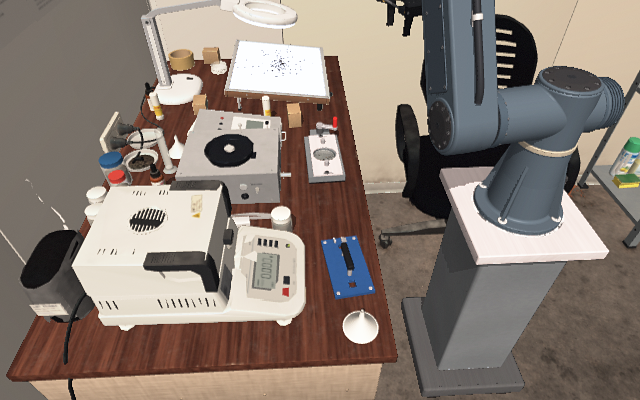

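```bash
cat > h.py <<'E'
from cell import status, viewer, models
import cv2,numpy as np
def cam(name):
    c=viewer.calibration(name)
    if "pose" in c: P=c["pose"]
    else:
        s=status.observe();T=np.eye(4);T[:3,:3]=s["tool_rot"];T[:3,3]=s["position"];P=T@c["tool_from_camera"]
    return dict(P=P,f=200/np.tan(np.radians(c["fovy"])/2),cx=c["cx"],cy=c["cy"])
def ray(c,u,v,z):
    d=c["P"][:3,:3]@np.array([(u-c["cx"])/c["f"],-(v-c["cy"])/c["f"],-1]);o=c["P"][:3,3]
    return o+d*(z-o[2])/d[2]
def proj(c,p):
    q=c["P"][:3,:3].T@(np.asarray(p)-c["P"][:3,3])
    return np.array([c["cx"]+c["f"]*q[0]/-q[2],c["cy"]-c["f"]*q[1]/-q[2]])
E
python3 - <<'E'
from h import *
viewer.read_camera("side");c=cam("side")
for n,z in(("cover_grip",.008),("cassette",.028),("catch_tab",.068),("jar_mid",.03),("funnel_mid",.02)):
    for m in models.silhouettes(n,"side")[:2]:
        p=m["pixels"];v,u=np.nonzero(p);r=cv2.minAreaRect(np.c_[u,v].astype(np.float32))
        print(n,m["conf"],m["bbox"],p.sum(),ray(c,u.mean(),v.mean(),z).round(3),[ray(c,*k,z)[:2].round(3).tolist() for k in cv2.boxPoints(r)])
E
```

```text
cover_grip 0.88 [320.6, 236.2, 376.3, 297.3] 2356 [0.448 0.179 0.008] [[0.501, 0.099], [0.405, 0.074], [0.396, 0.245], [0.48, 0.264]]
cassette 0.94 [301.7, 117.7, 343.7, 184.6] 879 [ 0.484 -0.207  0.028] [[0.536, -0.369], [0.426, -0.388], [0.43, -0.089], [0.522, -0.076]]
cassette 0.57 [319.5, 234.0, 372.6, 297.0] 2296 [0.45  0.194 0.028] [[0.501, 0.118], [0.41, 0.094], [0.401, 0.257], [0.481, 0.275]]
jar_mid 0.78 [269.7, 205.0, 292.2, 233.8] 447 [0.59  0.046 0.03 ] [[0.613, 0.083], [0.615, 0.003], [0.564, 0.006], [0.565, 0.085]]
```

Emit:
step_arm --deltas '[3.7, -2.9, 0, 0, 100, 3.7, -2.9, 0, 0, 100, 3.7, -2.9, 0, 0, 100, 3.7, -2.9, 0, 0, 100, 3.7, -2.9, 0, 0, 100, 3.7, -2.9, 0, 0, 100, 3.7, -2.9, 0, 0, 100, 3.7, -2.9, 0, 0, 100]'

```text
time: 1.2
position: [0.4141, -0.2654, 0.2228]
tool_rot: [[0.939, 0.344, 0.001], [0.344, -0.939, -0.001], [0.0, 0.001, -1.0]]
force: [1.3, -0.5, 0.1]
gripper_width: 0.0867
```

Emit:
step_arm --deltas '[3.7, -2.9, 0, 0, 100, 3.5, -2.8, 0, 0, 100, 0, 0, 0, -8.5, 100, 0, 0, 0, -8.5, 100, 0, 0, 0, -8.5, 100, 0, 0, 0, -8.5, 100, 0, 0, 0, -8.5, 100, 0, 0, 0, -8.5, 100]'

```text
time: 2.0
position: [0.4614, -0.1886, 0.2227]
tool_rot: [[0.317, 0.948, 0.0], [0.948, -0.317, -0.0], [-0.0, 0.0, -1.0]]
force: [-1.1, 0.4, -0.3]
gripper_width: 0.0869
```

Emit:
step_arm --deltas '[0, 0, 0, -8.5, 100, 0, 0, 0, -8.5, 100, 0, 0, 0, -1.8, 100, 0, 0, 0, 0, 100, 0, 0, 0, 0, 100]'

```text
time: 2.5
position: [0.4613, -0.1886, 0.2227]
tool_rot: [[0.002, 1.0, 0.0], [1.0, -0.002, -0.0], [-0.0, 0.0, -1.0]]
force: [0.7, -0.1, -0.2]
gripper_width: 0.0868
```

```bash
python3 - <<'E'
from h import *
c=cam("wrist");a=viewer.read_camera("wrist");cv2.imwrite("pics/w1.png",a[:,:,::-1])
print(c,status.observe()["tool_rot"].round(4).tolist())
for n,z in(("cover_grip",.008),("cassette",.024),("catch_tab",.081),("catch_post",.042)):
    for m in models.silhouettes(n,"wrist")[:2]:
        p=m["pixels"];v,u=np.nonzero(p);r=cv2.minAreaRect(np.c_[u,v].astype(np.float32))
        print(n,m["conf"],m["bbox"],p.sum(),ray(c,u.mean(),v.mean(),z).round(3),[ray(c,*k,z)[:2].round(3).tolist() for k in cv2.boxPoints(r)])
E
```

```text
{'P': array([[ 9.99998153e-01,  1.77836109e-03, -7.29284434e-04,
         4.60290696e-01],
       [-1.55078315e-03,  9.70650171e-01,  2.40490832e-01,
        -1.21956437e-01],
       [ 1.13555960e-03, -2.40489257e-01,  9.70651136e-01,
         3.84311041e-01],
       [ 0.00000000e+00,  0.00000000e+00,  0.00000000e+00,
         1.00000000e+00]]), 'f': np.float64(304.5475871138083), 'cx': 320.83177449497714, 'cy': 197.8648112317383} [[0.0014, 1.0, 0.0001], [1.0, -0.0014, -0.0001], [-0.0001, 0.0001, -1.0]]
cassette 0.64 [283.0, 112.5, 374.1, 298.8] 6086 [ 0.474 -0.218  0.024] [[0.42, -0.11], [0.518, -0.109], [0.529, -0.346], [0.415, -0.347]]
catch_tab 0.74 [288.8, 271.8, 344.5, 299.1] 594 [ 0.448 -0.293  0.081] [[0.428, -0.31], [0.429, -0.28], [0.481, -0.281], [0.482, -0.31]]
catch_post 0.89 [287.9, 110.7, 372.6, 298.1] 5986 [ 0.474 -0.214  0.042] [[0.423, -0.112], [0.515, -0.11], [0.53, -0.334], [0.423, -0.337]]
```

View pics/w1.png

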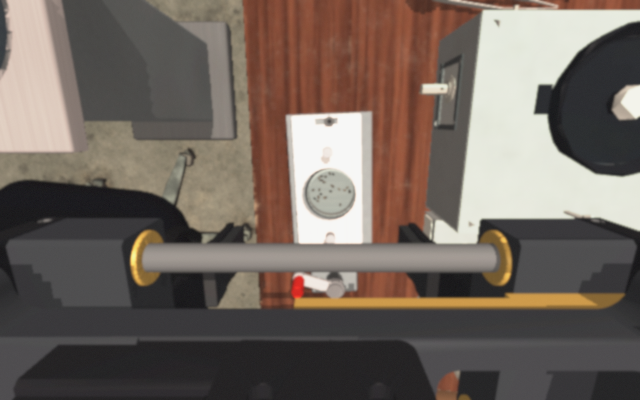

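Emit:
step_arm --deltas '[-4.5, 0, 1, 0, 100, -4.5, 0, 1, 0, 100, 0, 0, 0, 0, 100, 0, 0, 0, 0, 100]'

```text
time: 3.15
position: [0.4608, -0.2791, 0.202]
tool_rot: [[0.003, 1.0, -0.001], [1.0, -0.003, 0.001], [0.001, -0.001, -1.0]]
force: [-0.9, 0.4, -0.2]
gripper_width: 0.087
```

```bash
python3 - <<'E'
from h import *
s=status.observe();c=cam("wrist");a=viewer.read_camera("wrist");cv2.imwrite("pics/w2.png",a[:,:,::-1]);np.save("c2.npy",c)
b=cv2.resize(a[0:300,220:420],None,fx=2.0*1,fy=2.0*1,interpolation=cv2.INTER_CUBIC);cv2.imwrite("pics/w2c.png",b[:,:,::-1])
print(s["position"])
m=models.silhouettes("cassette","wrist")
for k in m[:2]:print(k["conf"],k["bbox"])
E
```

```text
[ 0.46076883 -0.27908774  0.20199661]
0.7 [279.2, 16.8, 379.8, 234.0]
```

View pics/w2c.png

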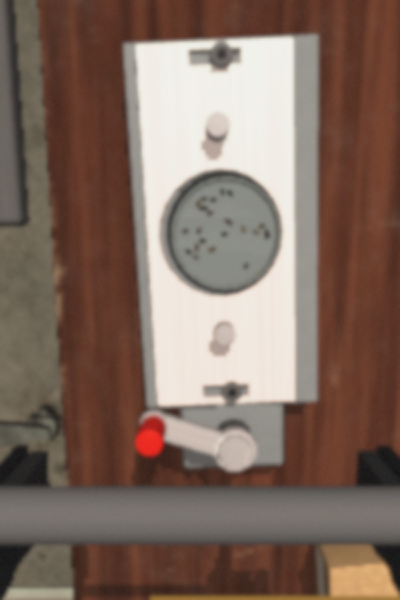

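```bash
python3 - <<'E'
from h import *
c=np.load("c2.npy",allow_pickle=True).item()
g=lambda x,y,z:ray(c,220+x/2,y/2,z)[:2]
for n,x,y,z in(("d+",218,124,.042),("d-",224,331,.042),("scr+",221,54,.032),("scr-",231,391,.032),("tab",150,440,.081),("post",236,450,.0505),
 ("well",223,232,.024),("c1",124,43,.024),("c2",318,34,.024),("c3",317,402,.024),("c4",150,406,.024)):print(n,g(x,y,z).round(4))
d=g(218,124,.042)-g(224,331,.042);print(np.hypot(*d),np.degrees(np.arctan2(d[1],d[0]))-90)
a=cv2.imread("pics/w2.png");b=np.hstack([cv2.resize(a[y-20:y+20,310:350],(400,400),interpolation=cv2.INTER_CUBIC) for y in(62,166)])
b=np.clip((b.astype(float)-120)*1.9,0,255);cv2.imwrite("pics/w2d.png",b)
E
```

```text
d+ [ 0.4682 -0.1548]
d- [ 0.4717 -0.2566]
scr+ [ 0.4698 -0.1209]
scr- [ 0.4762 -0.2917]
tab [ 0.4346 -0.3044]
post [ 0.4783 -0.3201]
well [ 0.4715 -0.2055]
c1 [ 0.4213 -0.1136]
c2 [ 0.5186 -0.1098]
c3 [ 0.5262 -0.3003]
c4 [ 0.43   -0.3023]
0.10190380589369435 1.9850032907533688[ WARN:0@0.100] global loadsave.cpp:1063 imwrite_ Unsupported depth image for selected encoder is fallbacked to CV_8U.
```

View pics/w2d.png

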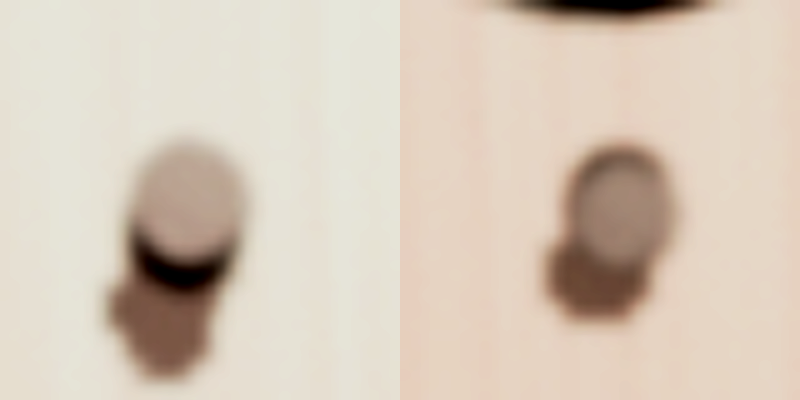

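```bash
python3 - <<'E'
from h import *
c=np.load("c2.npy",allow_pickle=True).item()
p=ray(c,328.6,61.6,.042)[:2];q=ray(c,331.8,167.3,.042)[:2];d=p-q
print(p,q,(p+q)/2,np.hypot(*d),np.degrees(np.arctan2(d[1],d[0]))-90)
E
```

```text
[ 0.46781262 -0.15439053] [ 0.47153436 -0.25851565] [ 0.46967349 -0.20645309] 0.10419160940934237 2.0470481716458124
```

Emit:
step_arm --deltas '[5, 0, 0, 0, 100, 5, 0, 0, 0, 100, 5, 0, 0, 0, 100, 5, 0, 0, 0, 100, 5, 0, 0, 0, 100, 5, 0, 0, 0, 100, 5, 0, 0, 0, 100, 4, 0, 0, 0, 100]'

```text
time: 4.05
position: [0.4598, 0.1151, 0.2031]
tool_rot: [[-0.002, 1.0, 0.0], [1.0, 0.002, 0.001], [0.001, 0.0, -1.0]]
force: [-0.1, -1.2, -0.7]
gripper_width: 0.0867
```

Emit:
step_arm --deltas '[0, -1, 0, 0, 100, 0, 0, 0, 0, 100, 0, 0, 0, 0, 100]'

```text
time: 4.35
position: [0.451, 0.1112, 0.2028]
tool_rot: [[0.0, 1.0, 0.0], [1.0, -0.0, -0.0], [-0.0, 0.0, -1.0]]
force: [1.3, -0.2, -0.0]
gripper_width: 0.0869
```

```bash
python3 - <<'E'
from h import *
s=status.observe();c=cam("wrist");a=viewer.read_camera("wrist");cv2.imwrite("pics/w3.png",a[:,:,::-1]);np.save("c3.npy",c)
print(s["position"])
h=cv2.cvtColor(a,cv2.COLOR_RGB2HSV)
m=cv2.inRange(h,(100,120,60),(125,255,255));n,l,st,ce=cv2.connectedComponentsWithStats(m)
k=1+np.argmax(st[1:,4]);print(st[k],ce[k])
v,u=np.nonzero(l==k);r=cv2.minAreaRect(np.c_[u,v].astype(np.float32))
B=[ray(c,*t,.008)[:2] for t in cv2.boxPoints(r)];print(np.round(B,4),np.mean(B,0))
E
```

```text
[0.45099103 0.11124134 0.20282553]
[ 270   51   90  148 8463] [316.24423963 121.54259719]
[[0.3946 0.2434]
 [0.4762 0.2535]
 [0.5014 0.1007]
 [0.4108 0.0882]] [0.44573927 0.17146361]
```

View pics/w3.png

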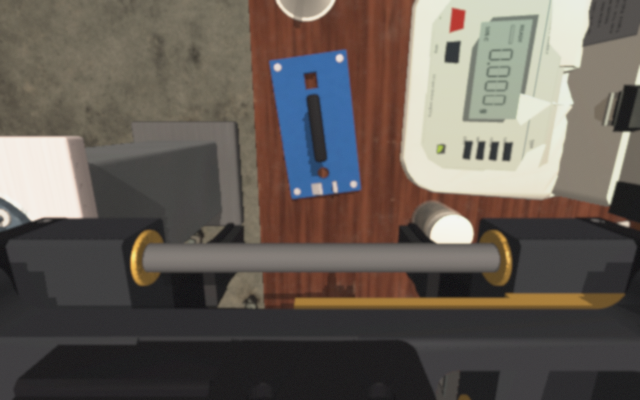

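```bash
python3 - <<'E'
from h import *
c=np.load("c3.npy",allow_pickle=True).item()
a=cv2.imread("pics/w3.png")
h=cv2.cvtColor(a,cv2.COLOR_BGR2HSV)
m=cv2.inRange(h,(100,120,60),(125,255,255));v,u=np.nonzero(m);ok=(v<205)&(u<370)
hull=cv2.convexHull(np.c_[u,v][ok].astype(np.int32));q=cv2.approxPolyN(hull,4).reshape(-1,2) 
Q=np.array([ray(c,*t,.008)[:2] for t in q]);print(q.tolist(),Q.round(4).tolist(),Q.mean(0))
g=cv2.cvtColor(a,cv2.COLOR_BGR2GRAY);k=(g<45).astype(np.uint8);k[:85]=0;k[168:]=0;k[:,:300]=0;k[:,335:]=0
v,u=np.nonzero(k)
B=cv2.minAreaRect(np.c_[u,v].astype(np.float32));b=cv2.boxPoints(B);W=np.array([ray(c,*t,.043)[:2] for t in b]);print(b,W,W.mean(0))
for i in range(4):
  for T in(Q,W):
    d=T[(i+1)%4]-T[i];print(np.hypot(*d).round(4),np.degrees(np.arctan2(d[1],d[0])).round(2))
s1=ray(c,311,78,.008)[:2];s2=ray(c,323.5,172,.008)[:2];d=s1-s2;print(s1,s2,(s1+s2)/2,np.hypot(*d),np.degrees(np.arctan2(d[1],d[0]))-90)
E
```

```text
[[292, 198], [269, 61], [345, 50], [360, 189]] [[0.4155, 0.0894], [0.3941, 0.2425], [0.4763, 0.2535], [0.4972, 0.1004]] [0.44578832 0.17144286]
[[304.91895   98.513504]
 [315.2973    96.78377 ]
 [325.83783  160.02702 ]
 [315.45947  161.75676 ]] [[0.43426011 0.20117931]
 [0.44470873 0.2028349 ]
 [0.45553913 0.13931674]
 [0.44458168 0.13749405]] [0.44477241 0.17020625]
0.1546 97.97
0.0106 9.0
0.083 7.6
0.0644 -80.32
0.1545 -82.24
0.0111 -170.56
0.0824 -172.29
0.0645 99.21
[0.43951613 0.22519352] [0.45344914 0.12098155] [0.44648264 0.17308754] 0.10513925967328587 7.6152117562592565
```

Emit:
step_arm --deltas '[3, -0.25, 0, 0, 100, 3, -0.27, 0, 0, 100, 0, 0, 3, -7.8, 100, 0, 0, 4, 0, 100, 0, 0, 4, 0, 100, 0, 0, 3, 0, 100, 0, 0, 2, 0, 100, 0, 0, 1, 0, 100]'

```text
time: 5.2
position: [0.4462, 0.1699, 0.0308]
tool_rot: [[-0.132, 0.991, -0.003], [0.991, 0.132, -0.0], [-0.0, -0.003, -1.0]]
force: [0.1, -0.8, -0.2]
gripper_width: 0.0871
```

Emit:
step_arm --deltas '[0, 0, 0.8, 0, 100, 0, 0, 0.8, 0, 100, 0, 0, 0, 0, 100, 0, 0, 0, 0, 100]'

```text
time: 5.6
position: [0.4468, 0.1714, 0.017]
tool_rot: [[-0.135, 0.991, 0.001], [0.991, 0.135, 0.0], [-0.0, 0.001, -1.0]]
force: [0.5, -0.5, 0.2]
gripper_width: 0.0869
```

Emit:
step_arm --deltas '[0, 0, 0, 0, 50, 0, 0, 0, 0, 20, 0, 0, 0, 0, 10, 0, 0, 0, 0, 0, 0, 0, 0, 0, 0, 0, 0, 0, 0, 0, 0, 0, 0, 0, 0, 0, 0, 0, 0, 0]' --squeeze 15

```text
time: 6.4
position: [0.4463, 0.1714, 0.0165]
tool_rot: [[-0.135, 0.991, -0.0], [0.991, 0.135, -0.0], [0.0, -0.0, -1.0]]
force: [-0.8, -0.0, 0.0]
gripper_width: 0.0309
```

Emit:
step_arm --deltas '[0, 0, 0, 0, 0, 0, 0, 0, 0, 0, 0, 0, 0, 0, 0]' --squeeze 45

```text
time: 6.7
position: [0.4464, 0.1714, 0.0165]
tool_rot: [[-0.135, 0.991, 0.0], [0.991, 0.135, 0.0], [0.0, 0.0, -1.0]]
force: [-0.0, -0.6, 0.0]
gripper_width: 0.0131
```

Emit:
step_arm --deltas '[0, 0, -0.5, 0, 0, 0, 0, -1, 0, 0, 0, 0, -2, 0, 0, 0, 0, -3, 0, 0, 0, 0, -2.5, 0, 0, 0, 0, 0, 0, 0, 0, 0, 0, 0, 0, 0, 0, 0, 0, 0]'

```text
time: 7.5
position: [0.4452, 0.1713, 0.1057]
tool_rot: [[-0.135, 0.991, -0.002], [0.991, 0.135, -0.0], [0.0, -0.002, -1.0]]
force: [-0.2, -0.6, -3.6]
gripper_width: 0.0135
```

```bash
python3 - <<'E'
from h import *
s=status.observe();c=cam("wrist");a=viewer.read_camera("wrist");cv2.imwrite("pics/w4.png",a[:,:,::-1])
C=viewer.calibration("wrist")["tool_from_camera"];c["P"]=C;print(s["position"],s["force"],s["ft_torque"])
print([proj(c,p).round(1).tolist() for p in((.052,0,.009),(.078,.042,.009),(.078,-.042,.009))])
E
```

```text
[0.44519852 0.17125779 0.10572007] [-0.15228218 -0.59514668 -3.630432  ] [ 0.01603438 -0.11755784  0.0147072 ]
[[322.2, 149.8], [400.7, 100.8], [243.7, 100.7]]
```

View pics/w4.png

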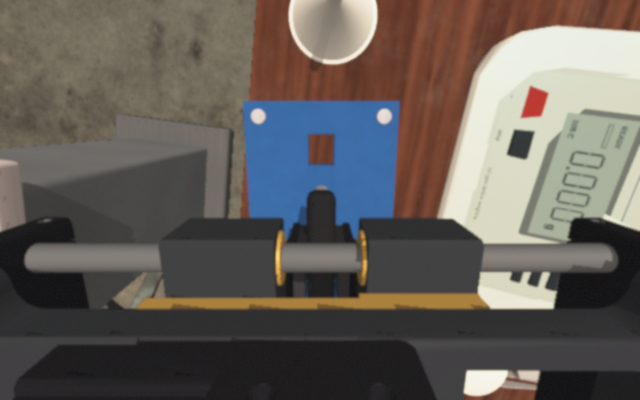

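Emit:
step_arm --deltas '[0, 0, -1, 2.9, 0, 0, 0, -1, 2.85, 0, -3, 0.1, 0, 0, 0, -4, 0.11, 0, 0, 0, -4, 0.11, 0, 0, 0, -4, 0.11, 0, 0, 0, -4, 0.11, 0, 0, 0, -4, 0.11, 0, 0, 0]'

```text
time: 8.35
position: [0.4599, -0.0595, 0.1253]
tool_rot: [[-0.035, 0.999, -0.003], [0.999, 0.035, 0.001], [0.001, -0.003, -1.0]]
force: [0.7, 0.8, -4.1]
gripper_width: 0.0133
```

Emit:
step_arm --deltas '[-4, 0.11, 0, 0, 0, -4, 0.11, 0, 0, 0, -4, 0.11, 0, 0, 0, -2.8, 0.11, 0, 0, 0, 0, 0, 0, 0, 0, 0, 0, 0, 0, 0, 0, 0, 0, 0, 0]'

```text
time: 9.05
position: [0.4692, -0.2043, 0.1255]
tool_rot: [[-0.035, 0.999, -0.003], [0.999, 0.035, 0.003], [0.003, -0.003, -1.0]]
force: [0.1, 0.7, -3.6]
gripper_width: 0.0134
```

```bash
python3 -c "
from h import *
s=status.observe();print(s['position'],s['tool_rot'].round(4).tolist(),s['force'],s['ft_torque'])"
```

```text
[ 0.46916308 -0.20430183  0.1254598 ] [[-0.0355, 0.9994, -0.0031], [0.9994, 0.0355, 0.0026], [0.0027, -0.0031, -1.0]] [ 0.05617263  0.66623265 -3.63717345] [-0.00488217 -0.08605636  0.03345592]
```

Emit:
step_arm --deltas '[-0.2, 0.05, 2, 0, 0, 0, 0, 2, 0, 0, 0, 0, 1.4, 0, 0, 0, 0, 0, 0, 0, 0, 0, 0, 0, 0]'

```text
time: 9.55
position: [0.4708, -0.2067, 0.0724]
tool_rot: [[-0.037, 0.999, -0.001], [0.999, 0.037, 0.001], [0.001, -0.001, -1.0]]
force: [0.3, 0.5, -4.0]
gripper_width: 0.0132
```

```bash
python3 - <<'E'
from h import *
s=status.observe();c=cam("wrist");a=viewer.read_camera("wrist");cv2.imwrite("pics/w5.png",a[:,:,::-1])
print(s["position"],s["force"])
p=np.array([.4678,-.1544,.042]);print(proj(c,p))
b=cv2.resize(a[90:210,230:410],(720,480),interpolation=cv2.INTER_CUBIC);cv2.imwrite("pics/w5c.png",b[:,:,::-1])
E
```

```text
[ 0.47082764 -0.20670671  0.07243927] [ 0.2596194   0.52227184 -4.02277433]
[320.48427082 146.05818135]
```

View pics/w5c.png

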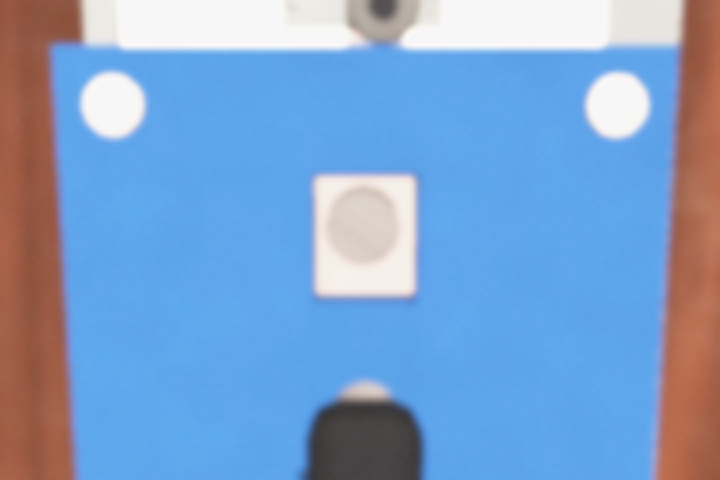

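Emit:
step_arm --deltas '[-0.03, -0.06, 0.5, 0, 0, 0, 0, 0.5, 0, 0, 0, 0, 0.2, 0, 0, 0, 0, 0.2, 0, 0, 0, 0, 0, 0, 0]'

```text
time: 10.1
position: [0.4704, -0.2083, 0.0584]
tool_rot: [[-0.035, 0.999, -0.0], [0.999, 0.035, 0.0], [0.0, -0.0, -1.0]]
force: [-0.3, 0.4, -3.3]
gripper_width: 0.0136
```

Emit:
step_arm --deltas '[0, 0, 0.1, 0, 0, 0, 0, 0.1, 0, 0, 0, 0, 0, 0, 0, 0, 0, 0, 0, 0]'

```text
time: 10.5
position: [0.4704, -0.2081, 0.0565]
tool_rot: [[-0.035, 0.999, -0.0], [0.999, 0.035, 0.0], [0.0, -0.0, -1.0]]
force: [0.3, 0.9, -3.2]
gripper_width: 0.0136
```

Emit:
step_arm --deltas '[0.07, -0.03, 0, 0, 0, 0, 0, 0.1, 0, 0, 0, 0, 0.1, 0, 0, 0, 0, 0, 0, 0, 0, 0, 0, 0, 0]'

```text
time: 11.0
position: [0.4701, -0.2076, 0.0545]
tool_rot: [[-0.035, 0.999, -0.0], [0.999, 0.035, -0.0], [-0.0, -0.0, -1.0]]
force: [0.7, -1.1, -3.8]
gripper_width: 0.0133
```

Emit:
step_arm --deltas '[0, 0, 0.1, 0, 0, 0, 0, 0.1, 0, 0, 0, 0, 0, 0, 0, 0, 0, 0, 0, 0]'

```text
time: 11.4
position: [0.4701, -0.2076, 0.0525]
tool_rot: [[-0.035, 0.999, -0.0], [0.999, 0.035, 0.0], [0.0, -0.0, -1.0]]
force: [0.3, -0.6, -3.4]
gripper_width: 0.0139
```

Emit:
step_arm --deltas '[0, 0, 0.15, 0, 0, 0, 0, 0.15, 0, 0, 0, 0, 0.1, 0, 0, 0, 0, 0, 0, 0, 0, 0, 0, 0, 0]'

```text
time: 11.9
position: [0.4701, -0.2075, 0.0485]
tool_rot: [[-0.035, 0.999, -0.0], [0.999, 0.035, 0.0], [0.0, -0.0, -1.0]]
force: [-0.8, 0.4, -3.3]
gripper_width: 0.0138
```

Emit:
step_arm --deltas '[0, 0, 0.15, 0, 0, 0, 0, 0.1, 0, 0, 0, 0, 0.1, 0, 0, 0, 0, 0, 0, 0, 0, 0, 0, 0, 0]'

```text
time: 12.4
position: [0.4701, -0.2076, 0.045]
tool_rot: [[-0.035, 0.999, -0.0], [0.999, 0.035, 0.0], [0.0, -0.0, -1.0]]
force: [0.9, -0.2, -3.2]
gripper_width: 0.0134
```

Emit:
step_arm --deltas '[0, 0, 0.05, 0, 0, 0, 0, 0.05, 0, 0, 0, 0, 0, 0, 0, 0, 0, 0, 0, 0]'

```text
time: 12.8
position: [0.4702, -0.2076, 0.0445]
tool_rot: [[-0.035, 0.999, 0.0], [0.999, 0.035, -0.0], [-0.0, 0.0, -1.0]]
force: [-1.0, 0.4, 3.5]
gripper_width: 0.0134
```

Emit:
step_arm --deltas '[0, 0, 0.05, 0, 0, 0, 0, 0, 0, 0, 0, 0, 0, 0, 0]'

```text
time: 13.1
position: [0.4702, -0.2076, 0.0445]
tool_rot: [[-0.035, 0.999, 0.0], [0.999, 0.035, -0.0], [-0.0, 0.0, -1.0]]
force: [-0.8, 1.3, 7.6]
gripper_width: 0.0134
```

Emit:
step_arm --deltas '[0, 0, -0.05, 0, 0, 0, 0, 0, 0, 30, 0, 0, 0, 0, 60, 0, 0, 0, 0, 60, 0, 0, 0, 0, 60, 0, 0, 0, 0, 60, 0, 0, 0, 0, 60, 0, 0, 0, 0, 60]' --squeeze 20

```text
time: 13.9
position: [0.4701, -0.2076, 0.044]
tool_rot: [[-0.035, 0.999, -0.0], [0.999, 0.035, 0.0], [0.0, -0.0, -1.0]]
force: [0.1, 0.2, -1.0]
gripper_width: 0.0512
```

Emit:
step_arm --deltas '[0, 0, -1, 0, 60, 0, 0, -3, 0, 60, 0, 0, -5, 0, 60, -2.4, 0, -5, 0, 60, -4.8, 0, -1.5, 0, 60, 0, 0, 0, 0, 30, 0, 0, 0, 0, 0, 0, 0, 0, 0, 0]'

```text
time: 14.7
position: [0.4715, -0.2755, 0.1934]
tool_rot: [[-0.035, 0.999, -0.002], [0.999, 0.035, 0.002], [0.002, -0.002, -1.0]]
force: [-0.2, -1.0, -0.0]
gripper_width: 0.0357
```

```bash
python3 - <<'E'
from h import *
s=status.observe();c=cam("wrist");a=viewer.read_camera("wrist");cv2.imwrite("pics/w6.png",a[:,:,::-1]);np.save("c6.npy",c)
b=cv2.resize(a[0:240,220:420],(500,600),interpolation=cv2.INTER_CUBIC);cv2.imwrite("pics/w6c.png",b[:,:,::-1])
print(s["position"],s["gripper_width"],s["force"],s["joint_positions"])
E
```

```text
[ 0.47147178 -0.27546378  0.19342744] 0.0357493109870327 [-0.19507962 -0.97381194 -0.03987991] [-4.20344913e+01  2.63840579e+01  9.51398031e+01  1.94550313e-02
  5.86466328e+01 -4.40528860e+01]
```

View pics/w6c.png

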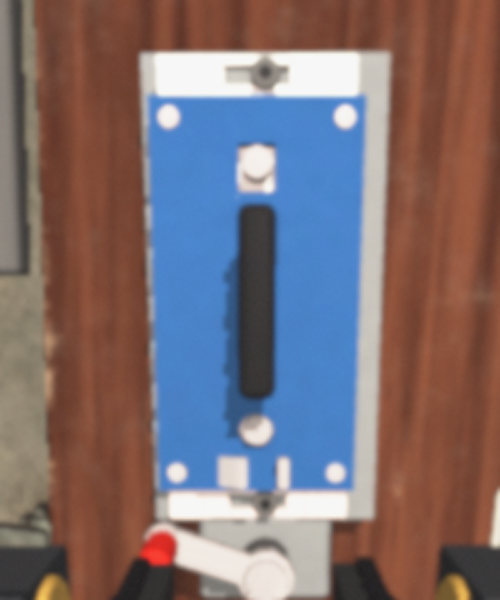

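```bash
python3 - <<'E'
from h import *
c=np.load("c6.npy",allow_pickle=True).item();a=cv2.imread("pics/w6.png");h=cv2.cvtColor(a,cv2.COLOR_BGR2HSV)
m=cv2.inRange(h,(0,190,120),(6,255,255))|cv2.inRange(h,(174,190,120),(180,255,255));m[:200]=0;m[:,:260]=0;m[:,310:]=0
v,u=np.nonzero(m);print(u.min(),u.max(),v.min(),v.max(),u.mean(),v.mean())
t=ray(c,u.mean(),v.mean(),.079)[:2]
for z in(.045,.051,.055):
  p=ray(c,327.2,230,z)[:2];d=t-p;print(t,p,np.hypot(*d),np.degrees(np.arctan2(d[1],-d[0])))
E
```

```text
276 288 214 225 282.88793103448273 219.79310344827587
[ 0.43521564 -0.29969381] [ 0.47888021 -0.32065977] 0.04843723872247102 25.64843383586013
[ 0.43521564 -0.29969381] [ 0.47867776 -0.31850499] 0.04735839175572778 23.403821054791138
[ 0.43521564 -0.29969381] [ 0.4785428  -0.31706848] 0.046681072605386384 21.851324041406322
```

Emit:
step_arm --deltas '[-2.9, -2.1, 0, 0, 0, -2.85, -2.1, 0, 0, 0, 0, 0, 3, 5, 0, 0, 0, 4, 0, 0, 0, 0, 3, 0, 0, 0, 0, 2, 0, 0, 0, 0, 0, 0, 0, 0, 0, 0, 0, 0]'

```text
time: 15.55
position: [0.4324, -0.3347, 0.0736]
tool_rot: [[0.051, 0.999, -0.001], [0.999, -0.051, 0.002], [0.002, -0.001, -1.0]]
force: [0.3, -0.6, 0.6]
gripper_width: 0.0005
```

Emit:
step_arm --deltas '[0, 0, 0.8, 0, 0, 0, 0, 0.75, 0, 0, 0, 0, 0, 0, 0]'

```text
time: 15.85
position: [0.4324, -0.3355, 0.0582]
tool_rot: [[0.052, 0.999, -0.0], [0.999, -0.052, 0.001], [0.001, -0.001, -1.0]]
force: [-0.3, -0.9, -0.0]
gripper_width: 0.0006
```

Emit:
step_arm --deltas '[0.243, -0.08, 0, 3, 0, 0.243, -0.08, 0, 3, 0, 0.243, -0.08, 0, 3, 0, 0.243, -0.08, 0, 3, 0, 0.243, -0.08, 0, 3, 0, 0.243, -0.08, 0, 3, 0, 0.243, -0.08, 0, 3, 0, 0.243, -0.08, 0, 3, 0]'

```text
time: 16.65
position: [0.431, -0.316, 0.059]
tool_rot: [[0.456, 0.89, 0.0], [0.89, -0.456, -0.001], [-0.001, 0.001, -1.0]]
force: [0.4, -1.7, 0.2]
gripper_width: 0.0004
```

Emit:
step_arm --deltas '[0.243, -0.08, 0, 3, 0, 0.243, -0.08, 0, 3, 0, 0.243, -0.08, 0, 3, 0, 0.243, -0.08, 0, 3, 0, 0.243, -0.08, 0, 3, 0, 0, 0, 0, 0, 0]'

```text
time: 17.25
position: [0.4343, -0.3032, 0.059]
tool_rot: [[0.669, 0.743, 0.0], [0.743, -0.669, -0.0], [-0.0, 0.001, -1.0]]
force: [-0.2, 0.1, 0.4]
gripper_width: 0.0007
```

Emit:
step_arm --deltas '[0.243, -0.08, 0, 3, 0, 0.243, -0.08, 0, 3, 0, 0.243, -0.08, 0, 3, 0, 0.243, -0.08, 0, 3, 0, 0.243, -0.08, 0, 3, 0, 0.243, -0.08, 0, 3, 0, 0, 0, 0, 0, 0]'

```text
time: 17.95
position: [0.4423, -0.2903, 0.0588]
tool_rot: [[0.865, 0.501, 0.0], [0.501, -0.865, -0.0], [0.0, 0.0, -1.0]]
force: [-0.6, 0.8, 0.7]
gripper_width: 0.0004
```

Emit:
step_arm --deltas '[0.243, -0.08, 0, 3, 0, 0.243, -0.08, 0, 3, 0, 0.243, -0.08, 0, 3, 0, 0.243, -0.08, 0, 3, 0, 0, 0, 0, 0, 0]'

```text
time: 18.45
position: [0.4484, -0.2839, 0.0591]
tool_rot: [[0.95, 0.312, -0.002], [0.312, -0.95, -0.001], [-0.002, 0.0, -1.0]]
force: [-5.1, -2.8, 3.3]
gripper_width: 0.0003
```

```bash
python3 - <<'E'
from h import *
s=status.observe();p=s["position"];R=s["tool_rot"];P=np.array([.4785,-.3203])
y=np.radians(2.05);ex=np.array([np.cos(y),np.sin(y)]);ey=np.array([-ex[1],ex[0]])
d=p[:2]-P;print(p,d@ex,d@ey,92.05-np.degrees(np.arctan2(R[1,0],R[0,0])),s["force"])
E
```

```text
[ 0.44837181 -0.2838572   0.05908173] -0.028805294034184952 0.037497213725328445 73.8994197279761 [-5.07451632 -2.7846277   3.26895568]
```

Emit:
step_arm --deltas '[0.243, -0.08, 0, 3, 0, 0.243, -0.08, 0, 3, 0, 0, 0, 0, 0, 0]'

```text
time: 18.75
position: [0.4514, -0.2806, 0.0592]
tool_rot: [[0.978, 0.21, -0.004], [0.21, -0.978, 0.0], [-0.004, -0.001, -1.0]]
force: [-4.9, -2.4, 4.5]
gripper_width: 0.0002
```

Emit:
step_arm --deltas '[0.121, -0.042, 0, 1.5, 0, 0.121, -0.042, 0, 1.5, 0, 0, 0, 0, 0, 0]'

```text
time: 19.05
position: [0.4564, -0.2791, 0.0587]
tool_rot: [[0.988, 0.157, 0.001], [0.157, -0.988, -0.0], [0.001, 0.001, -1.0]]
force: [-0.1, -0.7, -0.3]
gripper_width: 0.0006
```

Emit:
step_arm --deltas '[0.1, -0.03, 0, 1, 0, 0, 0, 0, 0, 0, 0, 0, 0, 0, 0]'

```text
time: 19.35
position: [0.457, -0.2784, 0.0585]
tool_rot: [[0.99, 0.14, 0.0], [0.14, -0.99, -0.0], [0.0, 0.0, -1.0]]
force: [0.3, -0.4, 0.7]
gripper_width: 0.0
```

Emit:
step_arm --deltas '[0.1, -0.03, 0, 1, 0, 0, 0, 0, 0, 0, 0, 0, 0, 0, 0]'

```text
time: 19.65
position: [0.4578, -0.278, 0.0585]
tool_rot: [[0.993, 0.122, -0.0], [0.122, -0.993, 0.0], [-0.0, -0.0, -1.0]]
force: [0.3, 0.1, -0.7]
gripper_width: 0.0007
```

Emit:
step_arm --deltas '[0.06, 0, 0, 0.5, 0, 0, 0, 0, 0, 0, 0, 0, 0, 0, 0]'

```text
time: 19.95
position: [0.4584, -0.278, 0.0585]
tool_rot: [[0.994, 0.113, 0.0], [0.113, -0.994, -0.0], [0.0, 0.0, -1.0]]
force: [0.2, 0.4, 0.2]
gripper_width: 0.0004
```

Emit:
step_arm --deltas '[0.1, 0, 0, 1, 0, 0, 0, 0, 0, 0, 0, 0, 0, 0, 0]'

```text
time: 20.25
position: [0.4591, -0.2776, 0.0585]
tool_rot: [[0.995, 0.096, -0.001], [0.096, -0.995, 0.0], [-0.0, -0.0, -1.0]]
force: [-0.4, -0.1, -0.7]
gripper_width: 0.0007
```

Emit:
step_arm --deltas '[0.1, 0, 0, 1, 0, 0, 0, 0, 0, 0, 0, 0, 0, 0, 0]'

```text
time: 20.55
position: [0.4602, -0.2775, 0.0585]
tool_rot: [[0.997, 0.079, -0.0], [0.079, -0.997, 0.0], [-0.0, -0.0, -1.0]]
force: [-0.6, 1.8, -0.0]
gripper_width: 0.0007
```

Emit:
step_arm --deltas '[0.1, 0, 0, 1, 0, 0, 0, 0, 0, 0, 0, 0, 0, 0, 0]'

```text
time: 20.85
position: [0.4614, -0.2776, 0.0585]
tool_rot: [[0.998, 0.061, 0.0], [0.061, -0.998, 0.0], [0.0, -0.0, -1.0]]
force: [-0.4, 0.9, -0.4]
gripper_width: 0.0007
```

Emit:
step_arm --deltas '[0.1, 0, 0, 0, 0, 0, 0, 0, 0, 0, 0, 0, 0, 0, 0]'

```text
time: 21.15
position: [0.4625, -0.2776, 0.0586]
tool_rot: [[0.998, 0.061, 0.0], [0.061, -0.998, -0.0], [0.0, 0.0, -1.0]]
force: [-0.3, 1.4, -0.5]
gripper_width: 0.0001
```

Emit:
step_arm --deltas '[0.1, 0, 0, 0, 0, 0, 0, 0, 0, 0, 0, 0, 0, 0, 0]'

```text
time: 21.45
position: [0.463, -0.2775, 0.0585]
tool_rot: [[0.998, 0.061, -0.001], [0.061, -0.998, 0.0], [-0.001, -0.0, -1.0]]
force: [-2.8, 0.5, -0.0]
gripper_width: 0.0004
```

Emit:
step_arm --deltas '[0.1, 0, 0, 0, 0, 0, 0, 0, 0, 0, 0, 0, 0, 0, 0]'

```text
time: 21.75
position: [0.4634, -0.2774, 0.0585]
tool_rot: [[0.998, 0.062, -0.002], [0.062, -0.998, 0.001], [-0.002, -0.001, -1.0]]
force: [-5.2, -0.8, 1.6]
gripper_width: 0.0006
```

Emit:
step_arm --deltas '[-1, 0, 0, 0, 0, -2, 0, 0, 0, 0, -2, 0, 0, 0, 0, 0, 0, -3, 0, 0, 0, 0, -5, 0, 0, 0, -2, -4, 0, 0, 0, 0, 0, 0, 0, 0, 0, 0, 0, 0]'

```text
time: 22.55
position: [0.414, -0.261, 0.1797]
tool_rot: [[0.998, 0.062, 0.003], [0.062, -0.998, -0.003], [0.003, 0.003, -1.0]]
force: [0.6, -0.5, -0.8]
gripper_width: 0.0003
```

```bash
python3 - <<'E'
from h import *
s=status.observe();c=cam("wrist");a=viewer.read_camera("wrist");cv2.imwrite("pics/w7.png",a[:,:,::-1]);np.save("c7.npy",c)
print(s["position"],s["force"])
b=viewer.read_camera("side");cv2.imwrite("pics/s7.png",b[:,:,::-1])
x=cv2.resize(a[0:250,200:500],(600,500),interpolation=cv2.INTER_CUBIC);cv2.imwrite("pics/w7c.png",x[:,:,::-1])
h=cv2.cvtColor(a,cv2.COLOR_RGB2HSV);m=cv2.inRange(h,(0,190,120),(6,255,255))|cv2.inRange(h,(174,190,120),(180,255,255))
n,l,st,ce=cv2.connectedComponentsWithStats(m);k=1+np.argmax(st[1:,4]);print(st[k],ce[k])
t=ray(c,*ce[k],.078)[:2];d=t-np.array([.4785,-.3203]);print(t,np.hypot(*d),np.degrees(np.arctan2(d[1],-d[0]))+2.05)
E
```

```text
[ 0.41396605 -0.26102097  0.17966353] [ 0.57973182 -0.53355477 -0.79616234]
[335 118  15  14 158] [342.42405063 124.25949367]
[ 0.47824047 -0.27416676] 0.046133969641336536 91.72767807858396
```

View pics/w7c.png

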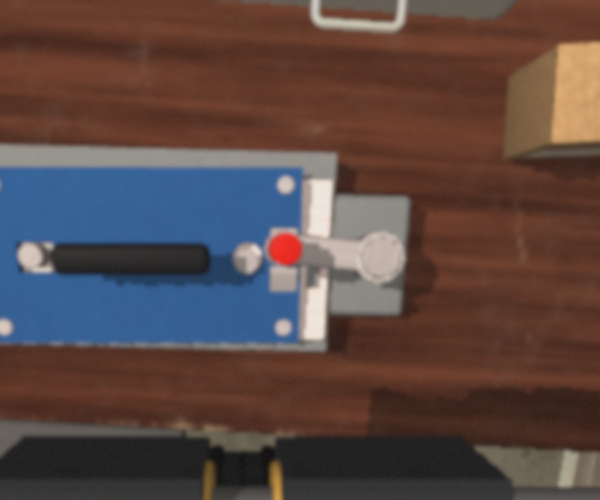

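```bash
python3 - <<'E'
from h import *
from cell import sign_off
for n in("jar_mid","funnel_mid"):
    print(n,[(m["conf"],m["bbox"]) for m in models.silhouettes(n,"side")[:1]])
a=cv2.imread("pics/side0.png").astype(int);b=cv2.imread("pics/s7.png").astype(int)
for n,(x0,y0,x1,y1) in dict(jar=(268,204,294,235),funnel=(340,306,380,346)).items():print(n,abs(a-b)[y0:y1,x0:x1].mean())
print(sign_off())
E
```

```text
jar_mid [(0.79, [269.7, 203.8, 295.3, 235.6])]
funnel_mid [(0.97, [344.0, 309.7, 378.5, 348.0])]
jar 1.0384615384615385
funnel 0.9258333333333333
the job is handed in; nothing more can be done
None
```

The cassette is closed and I handed the job in at about 22.6 s.

- **Cover:** I gripped it by the handle and lowered it onto the dowels under force watch, with no notable contact force on the way. It came down flush: the handle sat 28 mm higher than when the cover lay on the desk, as expected, and the reaction was about 7 N. The later pictures show both dowels through their holes.
- **Catch:** I pushed the red tab round with the closed fingers. The force rose to about 5–6 N on the ramp, fell to zero as the foot passed it, and then rose to about 5 N against the stop wall. The last wrist picture puts the catch at about 1.60 rad, within the 1.4–1.85 range.
- **Bystanders:** the side pictures before and after show the jar and funnel unmoved, with a mean pixel difference of about 1 of 255.
- **Arm at hand-in:** it was clear of everything, fingers shut on nothing, with forces under 1 N.

I did not measure the height of the catch arm. That it dropped into the notch follows from the force falling away and then meeting the stop wall. The catch was already at about 0.4 rad, not 0, before I touched it. No checks failed or disagreed.

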